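# Screw the new filter cartridge into the water filter

## Robot

A 6-joint arm with a two-finger parallel gripper is mounted at the origin on a cart in front of the work surface, level with it; the furniture and walls round the work are solid. World frame = base frame: x ahead of the robot, y to its left, z up, the work surface at z = 0. Lengths are in m, angles in rad, forces in N, time in s.
With the tool pointing down it reaches from about 0.35 to 0.85 m from the base axis. Payload 8.1 kg.
Tool frame: the origin (TCP) lies on the centre line of the jaws, within the pads' length; the fingertips stand 17 mm ahead of it and the grasp point (between the pads) lies 2 mm behind it; x points along the fingers, z is the direction in which the jaws open and shut, and the axes are right-handed (so a half turn about x gives the same grasp; the last joint's range is limited). The gripper opens to 93 mm and grips with 3 to 60 N. Pads are 15 mm wide; open, the fingers measure 128 mm over their backs; the gripper's body (75 mm by 188 mm) begins 65 mm behind the grasp point.
Start: joints at [-1.415, 0.13, 1.488, -0, 1.523, -0.085], TCP at [0.143, -0.583, 0.236] pointing down, gripper open.
Joint ranges: [-2.96, 2.96], [-0.89, 2.26], [0.02, 2.5], [-1.34, 4.48], [0, 2.73], [-2.66, 2.66]. Speed limits (rad/s): [2.39, 2.39, 2.79, 3.14, 3.14, 3.14].

## Interface

Orientations are given as a rotation vector (axis times angle).
In Python, from plant import telemetry, optics, workorder gives the robot as it stands.
- The arm moves only by the shell command python3 -m inch 'ROWS' [FORCE]. ROWS is JSON, a list that holds one entry, the list of rows, each a list of 7 numbers: the shift along the tool's x, y, z in m, then the turn, a rotation vector about the tool's x, y, z in rad, then the opening, from 0 (shut) to 1 (fully open). In form: [[[tx, ty, tz, ax, ay, az, grip], ...]]. A call has 1 to 20 rows; each row shifts and turns the pose as measured when the row begins, along the tool's axes as they then stand; what a row does not reach is not made up. A row lasts 1/10 s, in which the tool goes at most 50 mm and 8.59 degrees, less where a joint would pass 70% of its speed; a pose out of reach is approached as far as the arm can. A call is refused whole if a number of a shift passes 0.05 or a number of a turn 0.15, either way. A call with a gripper value outside its range is refused whole. The fingers move at their own pace and stop on an object; FORCE is the grip in N (left out, the last holds). Time passes only in rows, so rows that do not move let the fingers close. It gives the time, the measured TCP pose, the force and the opening at its end, in the units of the state.
- telemetry.read_state(): the state, without advancing time (a new reading comes with each control period).
- optics.read_camera(name): name is "scene" or "top" or "wrist"; returns a dict with "frame" (384x512x3 uint8, blue, green, red), "fx", "fy", "cx", "cy" (pixels), "rvec" (rotation vector, rad) and "tvec" (3), from world to camera coordinates, as OpenCV has them. Camera axes: x right, y down, z forward; pixel columns grow to the right and rows downward; lengths in m; the calibration is good to about 2 mm. A picture is of the moment at which its call begins. There is no depth.
- workorder.close_job(): hands the job in, once; it reports no verdict.
The state is a dict: "t": time; "q": joint angles; "dq": joint speeds; "joint_torque": joint torques, N m; "tool_pos": TCP position; "orientation": TCP orientation; "force": force on the tool from outside, world axes, zero at the start; "wrist_torque": the same for the moment, N m; "opening": finger opening in m.
Only numpy, scipy, OpenCV 4.12 (cv2) and the standard library are available. Lean on these libraries where they do the work, as an engineer would, in place of code of your own. Each camera call takes 0.05 s, during which the arm holds its last target. There are 200 camera calls.

## Task

Take the filter cartridge out of its stand, lower it into the deep bore of the water filter, find by feel where its thread starts, and screw it in clockwise until it is fully home, then let go. Do it gently: the plastic thread cross-threads and strips if the cartridge is dropped, pressed hard or forced round against it. Leave the other things on the worktop where they are.

Things in the scene. Friction and masses are not known exactly. Their poses are not given: they have to be found in the camera images.
- cartridge: loose filter cartridge, upright in the stand; 140 mm long, 0.12 kg; origin at its foot's underside, +z up. Foot and neck 16 mm wide (z 0 to 24 mm) with three thread lugs 120 degrees apart (one along +x; z 8 to 12 mm, 4.4 mm wide, out to 14 mm from the axis); body 27 mm wide (24 to 104 mm); round grey fluted knob 30 mm wide (106 to 140 mm), the place to grip
- stand: fixed grey cup that holds the cartridge, 60 mm wide, 55 mm high, bore 31 mm wide down to 6 mm above its underside (the foot stands there); origin at the centre of its underside, z up
- tower: fixed worktop water filter: base 104 mm wide, white column 56 mm wide with a steel band and a small steel spout along its -x (reaching 70 mm out, 84 mm up); origin at the centre of its underside, z up. Central upright bore: mouth 118 mm above the origin, funnel 40 mm wide narrowing to the 31 mm bore over 9 mm. More than 25 N between cartridge and filter, in any direction, strips the thread
- thread (a point): on the bore's axis, 39 mm above the tower's origin, at the flat tops of a right-hand three-start thread ring. The ring's angle is unknown, new each time. Three ledges (inner width 21 mm) leave three 42 degree gaps, 120 degrees apart. With its lugs on the ledges the cartridge's origin is 8 mm below this point; where lugs meet gaps (a 20 degree window in every 120) it drops 6.5 mm freely
- valve (a point): on the bore's axis, 24.5 mm above the tower's origin: top of the sprung valve on which the foot lands after the drop (1.6 N per mm, stroke 7.5 mm). Once the foot is pressed 2.5 mm or more below this point, clockwise turning (from above) takes the lugs under the ledges, whose undersides draw the cartridge down 3 mm over the first 38 degrees, then run level to a hard stop
- home (a point): on the bore's axis, 20 mm above the tower's origin: where the cartridge's origin is when fully home (knob's underside 8 mm above the mouth). That holds from 50 to 80 degrees of clockwise turn from the middle of the gap, so 65 degrees from where it dropped in is right; at 84 degrees comes the hard stop (over 0.25 N m strips it). Home, the valve holds it up against the ledges with 7 N
- mug: bystander, to be left alone: green and white mug with a handle, 78 x 116 x 101 mm high
- orange: bystander, to be left alone: an orange, about 75 mm
- spice_jar: bystander, to be left alone: spice jar with a white cap, 47 mm wide, 98 mm high
- match_box: bystander, to be left alone: large flat match box, 110 x 55 x 26 mm
- ramekin: bystander, to be left alone: low white dish, 92 mm wide, 31 mm high
- tin: bystander, to be left alone: food tin, 57 mm wide, 72 mm high
- tea_box: bystander, to be left alone: tea box, 65 x 142 x 73 mm
- jar: bystander, to be left alone: jar with a dark cap, 60 mm wide, 85 mm high
Mind the look-alikes: they are no part of the job. Leave any green look-alike of the cartridge alone.

How it is judged:
By the outcome, as a careful person would: the job done as asked, in the order asked, and still so for the second after the job is handed in, with the robot touching nothing.
It also fails if it takes over 56 s, if anything falls off the work surface, if the arm or the gripper's body presses on something with over 40 N, if the wrist force passes 120 N, or if a joint passes its speed limit or range.

## Working session

There is one attempt and no reset: what is moved stays moved. The work goes in short steps, Python scripts to look and compute and a shell command to move; the robot and the scene stay as the last step left them, time stands still between calls to the robot, and variables do not carry over. Pictures are saved under pics/ and viewed, on a budget of 10 in all, crops included, one or two more only if the job needs it, and the job is handed in when it is done.

```bash
mkdir -p pics
cat > h.py <<'E'
import numpy as np, cv2
from plant import telemetry, optics, workorder
def cam(n):
    c=optics.read_camera(n); c['R']=cv2.Rodrigues(np.array(c['rvec'],float))[0]; c['t']=np.array(c['tvec'],float).ravel(); return c
def ray(c,u,v):
    d=c['R'].T@np.array([(u-c['cx'])/c['fx'],(v-c['cy'])/c['fy'],1.]); return -c['R'].T@c['t'], d/np.linalg.norm(d)
def plane(c,u,v,z):
    o,d=ray(c,u,v); return o+d*(z-o[2])/d[2]
def proj(c,p):
    q=c['R']@np.array(p,float)+c['t']; return np.array([c['fx']*q[0]/q[2]+c['cx'],c['fy']*q[1]/q[2]+c['cy']])
def tri(c1,p1,c2,p2):
    a,d=ray(c1,*p1); b,e=ray(c2,*p2)
    s=np.linalg.lstsq(np.c_[d,-e],b-a,rcond=None)[0]; x,y=a+d*s[0],b+e*s[1]; return (x+y)/2,np.linalg.norm(x-y)
def st():
    s=telemetry.read_state(); R=cv2.Rodrigues(np.array(s['orientation'],float))[0]; return s,np.array(s['tool_pos']),R
E
python3 - <<'E'
from h import *
s,p,R=st(); print(s['t'],p,R.round(3),s['opening'],s['force'])
for n in('scene','top'):
    c=cam(n); print(n,c['fx'],-c['R'].T@c['t'],c['R'].round(2).tolist())
    cv2.imwrite(f'pics/{n}0.png',cv2.resize(c['frame'],(800,600),interpolation=cv2.INTER_CUBIC)); np.save(n+'0.npy',c['frame'])
E
```

```text
0.0 [ 0.14303877 -0.58214536  0.23458048] [[-0.     0.971  0.239]
 [ 0.002  0.239 -0.971]
 [-1.     0.    -0.002]] 0.09296378078455642 [ 0.64056821  0.02074201 -0.67949627]
scene 478.3951794988664 [ 0.1883429  -0.61984962  1.06979683] [[0.95, -0.32, 0.01], [-0.24, -0.73, -0.64], [0.21, 0.6, -0.77]]
top 431.1931468464761 [0.36935253 0.1651977  1.43237516] [[-0.03, -1.0, -0.02], [-1.0, 0.03, -0.08], [0.08, 0.01, -1.0]]
```

View pics/scene0.png

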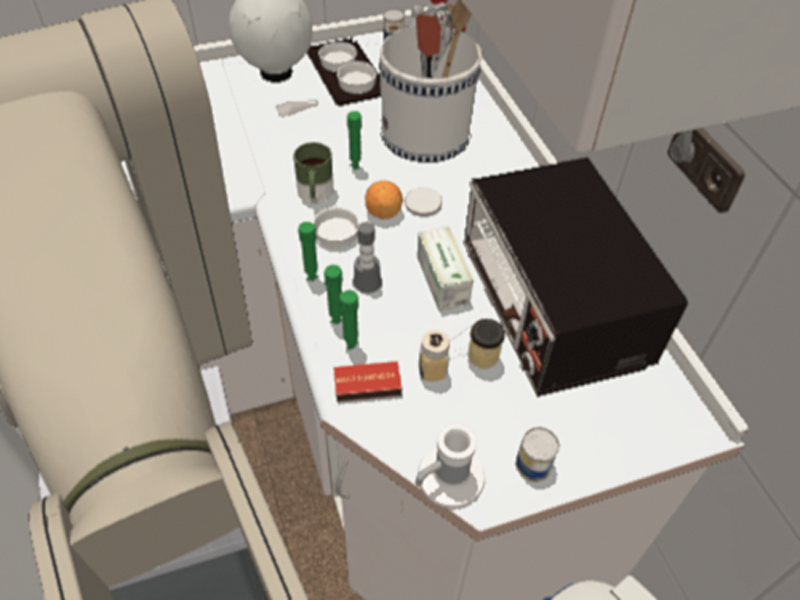

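View pics/top0.png

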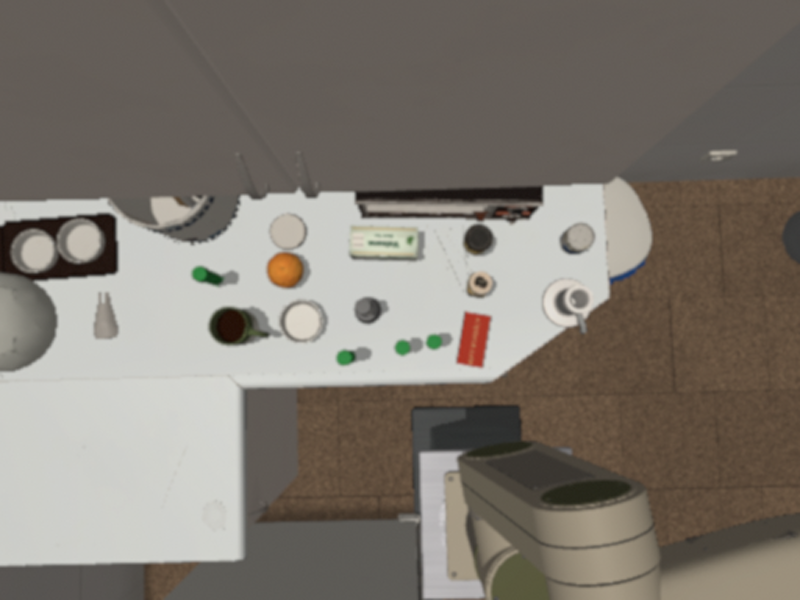

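Candidates (top view, 800x600 px): grey knob in grey stand (368,310), and green look-alikes at (201,274), (345,357), (403,347) and (434,341). I choose the grey one in the stand. The tower with its spout is at (570,302), or (455,455) in the scene view.

Run:
```python
from h import *
t=cam('top'); s=cam('scene'); k=512/800
for n,(u,v),z in [('knob',(368,307),.146),('tower',(575,300),.118),('towerbase',(569,302),.01),('tin',(578,238),.072),('spice',(480,284),.098),('match',(474,340),.026),('tea',(384,242),.073),('jar',(478,240),.085),('ram',(302,321),.031),('g1',(345,357),.14),('g2',(403,347),.14),('g3',(434,341),.14),('orange',(285,269),.04),('mug',(232,325),.1)]:
    print(n,plane(t,u*k,v*k,z).round(3))
print(tri(t,(368*k,307*k),s,(367*k,229*k)),tri(t,(576*k,299*k),s,(457*k,438*k)))
for n,b in(('scene',(330,210,410,300)),('scene',(400,410,500,510)),('top',(338,280,398,340)),('top',(530,260,620,340))):
    x0,y0,x1,y1=[int(q*k) for q in b]; im=(s if n=='scene' else t)['frame'][y0:y1,x0:x1]
    cv2.imwrite(f'/tmp/{n}{b[0]}.png',cv2.resize(im,(400,300),interpolation=cv2.INTER_CUBIC))
a=[cv2.imread(f'/tmp/{f}.png') for f in('scene330','scene400','top338','top530')]
cv2.imwrite('pics/crop1.png',np.vstack([np.hstack(a[:2]),np.hstack(a[2:])]))
```

```text
knob [0.448 0.25  0.146]
tower [ 0.452 -0.152  0.118]
towerbase [ 0.455 -0.166  0.01 ]
tin [ 0.581 -0.175  0.072]
spice [0.491 0.029 0.098]
match [0.381 0.039 0.026]
tea [0.584 0.219 0.073]
jar [0.581 0.029 0.085]
ram [0.43  0.396 0.031]
g1 [0.354 0.296 0.14 ]
g2 [0.37  0.185 0.14 ]
g3 [0.38  0.125 0.14 ]
orange [0.539 0.428 0.04 ]
mug [0.423 0.524 0.1  ]
(array([0.44850344, 0.24897004, 0.1528269 ]), np.float64(0.0017608023005096865)) (array([ 0.45594787, -0.15536011,  0.11568654]), np.float64(0.003417876382225085))
```

View pics/crop1.png

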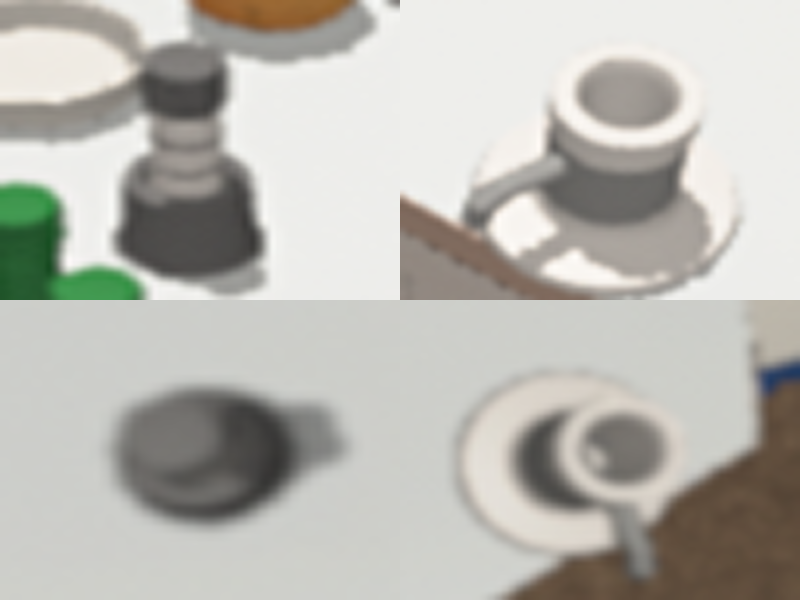

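The crop shows a fluted grey knob on a light body in the grey cup, so the choice is confirmed. The tower has its mouth and a spout along -x. I'll keep the tool's orientation fixed while travelling to above the stand.

```bash
python3 -m inch '[[[-0.006,0.0354,-0.027,0,0,0,0.8],[-0.006,0.0354,-0.027,0,0,0,0.8],[-0.006,0.0354,-0.027,0,0,0,0.8],[-0.006,0.0354,-0.027,0,0,0,0.8],[-0.006,0.0354,-0.027,0,0,0,0.8],[-0.006,0.0354,-0.027,0,0,0,0.8],[-0.006,0.0354,-0.027,0,0,0,0.8],[-0.006,0.0354,-0.027,0,0,0,0.8],[-0.006,0.0354,-0.027,0,0,0,0.8],[-0.006,0.0354,-0.027,0,0,0,0.8],[-0.006,0.0354,-0.027,0,0,0,0.8]]]'
python3 -m inch '[[[0,0.0108,-0.0437,0,0,0,0.8],[0,0.0108,-0.0437,0,0,0,0.8],[0,0.0108,-0.0437,0,0,0,0.8],[0,0.0108,-0.0437,0,0,0,0.8],[0,0.0108,-0.0437,0,0,0,0.8],[0,0.0108,-0.0437,0,0,0,0.8],[0,0.0108,-0.0437,0,0,0,0.8],[0,0.0108,-0.0437,0,0,0,0.8]]]'
```

```text
t: 1.3
tool_pos: [0.457, -0.1897, 0.3003]
orientation: [1.041, 1.314, -1.036]
force: [0.6, -1.1, 0.6]
opening: 0.0744
t: 2.1
tool_pos: [0.4613, 0.1847, 0.3022]
orientation: [1.042, 1.313, -1.035]
force: [0.7, -0.2, -0.1]
opening: 0.0746
```

Run:
```python
from h import *
s,p,R=st(); c=cam('wrist'); print(p,R.round(3).tolist(),-c['R'].T@c['t'],c['fx'],s['q'])
cv2.imwrite('pics/w1.png',c['frame']); print(proj(c,(.448,.25,.146)))
```

```text
[0.46127567 0.18473356 0.30217234] [[0.0, 0.974, 0.228], [0.006, 0.228, -0.974], [-1.0, 0.002, -0.006]] [0.53522885 0.2000346  0.45066993] 339.59796294322234 [ 0.27367456 -0.17175451  1.66608659  0.00553376  1.64550644  1.6145905 ]
[186.29961364 184.92880241]
```

View pics/w1.png

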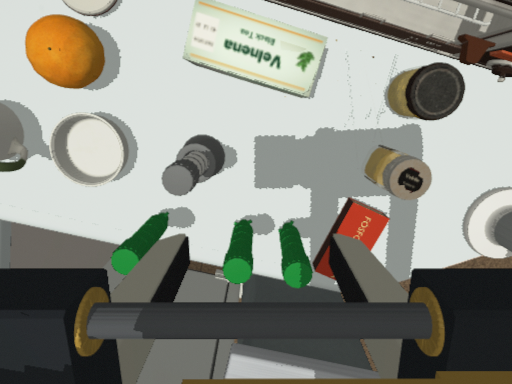

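The grey knob's top is at about (180,179), with the look-alikes well clear at (125,260), (238,270) and (298,270). I'll refine with a dark mask.

```bash
cat >> h.py <<'E'
def fitknob(c,p0,z,rr=30):
    u,v=proj(c,p0).round().astype(int); f=c['frame'].astype(int)
    m=((f.max(2)<125)&(f.min(2)>60)&(f.max(2)-f.min(2)<25)).astype(np.uint8)
    w=np.zeros_like(m); cv2.circle(w,(int(u),int(v)),rr,1,-1); return m*w
def tool(R,d): return (R.T@np.array(d)).round(4)
E
python3 - <<'E'
from h import *
s,p,R=st(); c=cam('wrist'); f=c['frame']
g=cv2.cvtColor(f,cv2.COLOR_BGR2GRAY)
print(g[160:204:2,156:214:2])
for uv in((179,179),(180,180)): print(plane(c,*uv,.146))
r=cv2.HoughCircles(g[140:220,140:220],cv2.HOUGH_GRADIENT,1,5,param1=60,param2=8,minRadius=12,maxRadius=22)
for a in r[0][:5]: print(a+[140,140,0],plane(c,a[0]+140,a[1]+140,.146))
E
```

```text
[[223 223 224 223 223 223 223 224 223 223 223 224 224 153  86  80  60  62
   63  64  99 114 119 104  90 116 113 101 114]
 [223 223 223 223 223 223 223 223 224 223 223 223 194  73  61  57  58  60
   57  58  58  61  94 118 106  87 115  91 113]
 [223 223 223 223 224 223 223 223 224 223 223 145  61  80  75  59  99  76
   58  58  58  55  60  95 116  94 105 101 101]
 [224 223 224 223 223 223 223 223 223 195 109 105 110 115 118 117 106  69
   58  77  56  58  57  58 100 113  99 103  97]
 [223 223 223 223 223 223 223 223 215  94 113 125 126 126 127 127 126 127
  118  74  57  56  59  55  79 113  87 105  89]
 [223 223 223 223 223 223 223 223 169 120 124 125 126 126 127 125 125 126
  126 118  71  87  55  57  56  90  91  86  68]
 [223 223 223 223 223 223 223 167 117 124 124 126 125 125 126 125 126 125
  125 125 119  73  58  56  55  93  97  69  67]
 [224 223 223 223 223 223 223 142 121 123 125 123 125 125 125 125 125 125
  124 124 123  98  56  58  55  86  68  68  75]
 [223 223 224 223 223 223 223 125 124 123 123 124 124 124 123 124 125 124
  125 124 124 115  69  69  55  73 121  80  74]
 [223 223 2
[... 1291 characters left out ...]
223 223 224 223 224 223 223]
 [224 223 223 223 223 223 223 224 223 223 223 223 224 223 223 223 223 223
  223 224 223 223 223 224 223 224 223 223 224]
 [223 223 223 223 223 223 223 223 224 223 223 223 223 223 223 223 223 224
  223 223 223 224 223 223 223 224 223 223 223]]
[0.45061696 0.26433588 0.146     ]
[0.44990344 0.26327963 0.146     ]
[200.5        163.5         20.20000076] [0.46939497 0.24777721 0.146     ]
[185.5 178.5  17. ] [0.45248134 0.25859777 0.146     ]
[188.5        174.5         21.39999962] [0.45681884 0.25657743 0.146     ]
[190.5        179.5         20.29999924] [0.45263195 0.25395565 0.146     ]
[204.5        166.5         15.89999962] [0.46753592 0.24372089 0.146     ]
```

Run:
```python
from h import *
s,p,R=st(); c=cam('wrist')
k=plane(c,184.3,180.2,.146); print(k); d=k-p; d[2]=.21-p[2]; print(tool(R,d),np.linalg.norm(d))
t=cam('top'); print(proj(t,k)/.64, proj(cam('scene'),k)/.64)
```

```text
[0.45085233 0.25581079 0.146     ]
[ 0.0923  0.0063 -0.0677] 0.11466603006191985
[364.74358616 305.63675798] [366.65201773 228.84006761]
```

```bash
python3 -m inch '[[[0.023,0.0016,-0.017,0,-0.006,-0.0014,0.8],[0.023,0.0016,-0.017,0,0,0,0.8],[0.023,0.0016,-0.017,0,0,0,0.8],[0.023,0.0016,-0.017,0,0,0,0.8],[0,0,0,0,0,0,0.8]]]'
python3 - <<'E'
from h import *
s,p,R=st(); c=cam('wrist'); print(p,R.round(4).tolist(),proj(c,(.4508,.2558,.146)))
cv2.imwrite('pics/w2.png',c['frame'])
E
```

```text
t: 2.85
tool_pos: [0.4557, 0.2437, 0.2085]
orientation: [1.047, 1.3, -1.046]
force: [-0.2, -1.0, -0.5]
opening: 0.0745
[0.45574688 0.24373699 0.2084882 ] [[0.0036, 0.9764, 0.2161], [-0.0027, 0.2161, -0.9764], [-1.0, 0.003, 0.0034]] [237.19742046 224.67657529]
```

View pics/w2.png

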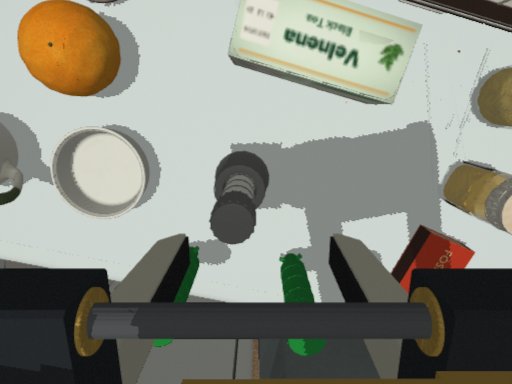

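The knob's top is at about (232,224), between the fingers. I'll measure it with a local mask.

Run:
```python
from h import *
s,p,R=st(); c=cam('wrist'); g=cv2.cvtColor(c['frame'],cv2.COLOR_BGR2GRAY)
print(g[224,200:266:2],g[195:255:2,232])
b=(g<150).astype(np.uint8); sub=b[206:250,205:262]
ys,xs=np.nonzero(sub); 
for r in range(206,250,4):
    x=np.nonzero(b[r,205:262])[0]; print(r,x.min()+205 if len(x) else None,x.max()+205 if len(x) else None)
for uv in((232,224),(233,224)): print(plane(c,*uv,.146))
```

```text
[212 212 212 211 211  85  68  68  67  67  66  69  68  67  67  68  68  68
  68  68  67  67  68  68  67  68  63 115 212 211 211 211 212] [ 54  54  54  53  56  73  70  70  69  68  68  69  68  68  67  67  68  68
  67  66  67  68  68  68  67 201 211 211 210 212]
206 213 261
210 212 253
214 210 254
218 210 254
222 209 254
226 210 253
230 211 252
234 213 249
238 217 247
242 206 241
246 205 225
[0.45094218 0.25868858 0.146     ]
[0.45108474 0.25803862 0.146     ]
```

Run:
```python
from h import *
s,p,R=st(); c=cam('wrist'); print(c['cx'])
for a in(-.04,0,.017,.06): print(a,proj(c,p+R[:,0]*a), [proj(c,p+R[:,0]*a+R[:,2]*q)[0].round(1) for q in(-.037,.037)])
k=plane(c,230.5,224.3,.146); print(k,tool(R,k-p)); print((R.T@c['R'].T).round(3), R.T@(-c['R'].T@c['t']-p))
t=cam('top'); 
g=cv2.cvtColor(t['frame'],cv2.COLOR_BGR2GRAY);
```

```text
258.8913791625059
-0.04 [255.63106881 315.5549175 ] [np.float64(155.0), np.float64(356.2)]
0 [256.34869801 265.17277708] [np.float64(179.4), np.float64(333.2)]
0.017 [256.56063896 250.29317205] [np.float64(186.7), np.float64(326.4)]
0.06 [256.95677142 222.48215064] [np.float64(200.1), np.float64(313.8)]
[0.45093192 0.25980602 0.146     ] [ 0.066  -0.0035 -0.0178]
[[-0.001 -0.272  0.962]
 [-0.    -0.962 -0.272]
 [ 1.    -0.     0.001]] [-0.14840254  0.07571277  0.00114237]
```

```bash
python3 -m inch '[[[0.009,-0.0015,-0.009,0,0,0,0.8],[0.01,-0.001,-0.0075,0,0,0,0.8],[0.014,-0.001,-0.0022,0,0,0,0.8],[0,0,0,0,0,0,0.8]]]'
python3 - <<'E'
from h import *
s,p,R=st(); c=cam('wrist'); g=cv2.cvtColor(c['frame'],cv2.COLOR_BGR2GRAY); np.save('w3.npy',g)
print(p)
u,v=proj(c,(.4509,.2597,.146)).round().astype(int); print(u,v,[proj(c,p+R[:,0]*.017+R[:,2]*q).round(1) for q in(-.037,0,.037)])
for r in range(v-30,v+34,4): print(r,g[r,u-40:u+41:4])
E
```

```text
t: 3.45
tool_pos: [0.4533, 0.2617, 0.1815]
orientation: [1.058, 1.291, -1.038]
force: [-0.2, -0.1, 0.7]
opening: 0.0743
[0.45328867 0.26166316 0.18148844]
259 242 [array([186.7, 250.4]), array([256.6, 250.3]), array([326.4, 250.3])]
212 [212 212 136 136  66  70  54  53  53  53  53  53  54  54  57  65  66 135
 134 135 134]
216 [213 212 135 135 130  58  54  53  55  55  56  55  53  55  53  57 205 212
 134 135 134]
220 [212 212 197 212 203  53  52  61  57  61  70  65  55  55  55  54 212 213
 202 197 186]
224 [213 212 213 212 195  55  55  69  68  68  70  70  70  70  53  52 177 213
 213 213 212]
228 [213 212 213 212 147  54  68  68  68  70  69  69  69  70  68  56  89 212
 212 212 213]
232 [212 213 212 211  76  67  69  70  68  69  67  68  68  69  68  69  53 213
 212 213 213]
236 [213 212 213 213  55  68  70  69  69  69  70  68  69  70  69  69  56 213
 212 212 213]
240 [212 213 212 213  60  67  67  67  68  70  68  68  68  68  68  68  65 212
 212 212 212]
244 [212 213 213 213  82  68  67  68  68  67  68  68  68  68  68  68  62 212
 212 211 212]
248 [213 212 211 212  95  67  68  68  67  67  69  68  68  68  67  68  82 212
 212 212 212]
252 [212 212 212 212 213  65  68  68  68  68  67  69  67  68  67  68 199 213
 212 213 213]
256 [158 135 135 135 135 108  69  67  68  68  69  67  67  68  66 172 213 212
 213 212 213]
260 [135 135 135 136 134 135 145  68  67  67  68  67  67  68 182 213 211 211
 212 212 212]
264 [135 135 135 135 135 134 135 194 190  80  67  86 145 213 212 213 212 212
 212 212 213]
268 [135 135 136 135 135 134 135 213 212 212 212 213 212 212 213 212 212 211
 212 213 182]
272 [135 135 135 134 134 134 136 211 212 212 212 212 213 212 212 213 212 213
 212 212 133]
```

Run:
```python
from h import *
s,p,R=st(); c=cam('wrist')
k=plane(c,259,243,.146); print(k,tool(R,k-p),R.round(4).tolist())
```

```text
[0.45056024 0.259694   0.146     ] [ 0.0365 -0.0043  0.0013] [[0.0178, 0.977, 0.2126], [0.0025, 0.2126, -0.9771], [-0.9998, 0.0179, 0.0014]]
```

```bash
python3 -m inch '[[[0.004,-0.002,0,0,0.0013,-0.018,0.8],[0.012,-0.001,0,0,0,0,0.8],[0.016,0,0,0,0,0,0.8],[0.016,0,0,0,0,0,0.8]]]'
python3 - <<'E'
from h import *
s,p,R=st(); print(s['t'],p,R.round(4).tolist(),s['force'],s['q'])
E
```

```text
t: 3.95
tool_pos: [0.4537, 0.262, 0.1363]
orientation: [1.054, 1.3, -1.045]
force: [0.5, 0.5, -0.2]
opening: 0.0745
3.95 [0.45368033 0.26203486 0.13628626] [[0.0052, 0.9771, 0.2125], [0.0026, 0.2125, -0.9772], [-1.0, 0.0057, -0.0015]] [ 0.48478565  0.49152293 -0.24528238] [ 4.25717017e-01 -1.06890128e-02  1.81969354e+00  2.52263804e-04
  1.32674303e+00  1.78230195e+00]
```

```bash
python3 -m inch '[[[0.003,-0.003,0,0,0.0007,-0.005,0.8],[0.003,-0.0005,0,0,0,0,0.8],[0,0,0,0,0,0,0.25],[0,0,0,0,0,0,0.2],[0,0,0,0,0,0,0.2],[0,0,0,0,0,0,0.2],[0,0,0,0,0,0,0.2]]]' 10
python3 - <<'E'
from h import *
s,p,R=st(); c=cam('wrist');print(s['t'],p,R.round(4).tolist(),s['force'],s['opening'])
cv2.imwrite('pics/w3.png',c['frame'])
E
```

```text
t: 4.65
tool_pos: [0.4495, 0.2607, 0.1288]
orientation: [1.051, 1.305, -1.051]
force: [-1.2, -0.3, 0.0]
opening: 0.039
4.65 [0.44949263 0.26068002 0.12884993] [[-0.002, 0.9773, 0.212], [0.0014, 0.212, -0.9773], [-1.0, -0.0017, -0.0018]] [-1.20569243 -0.32936053  0.04646685] 0.03896088212363643
```

View pics/w3.png

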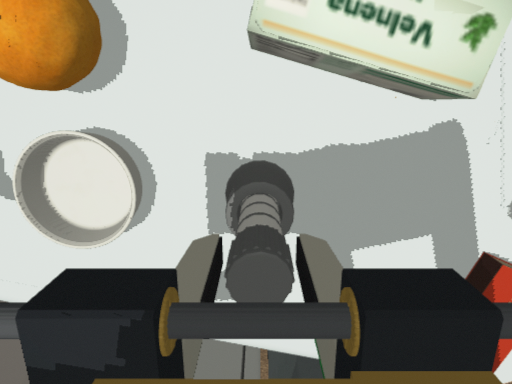

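The knob, at (259,265), is centred between the closing pads. I'll finish closing and raise a little.

```bash
python3 -m inch '[[[0,0,0,0,0,0,0.2],[0,0,0,0,0,0,0.2],[0,0,0,0,0,0,0.2],[0,0,0,0,0,0,0.2]]]' 10
python3 -m inch '[[[0,0,0,0,0,0,0.1],[0,0,0,0,0,0,0.1]]]' 22
python3 -m inch '[[[-0.005,0,0,0,0,0,0.1],[-0.02,0,0,0,0,0,0.1],[-0.03,0,0,0,0,0,0.1],[-0.04,0,0,0,0,0,0.1],[-0.04,0,0,0,0,0,0.1],[-0.04,0,0,0,0,0,0.1],[0,0,0,0,0,0,0.1]]]'
python3 - <<'E'
from h import *
s,p,R=st(); c=cam('wrist');print(s['t'],p,R.round(4).tolist(),s['force'],s['wrist_torque'],s['opening'],s['q'])
cv2.imwrite('pics/w4.png',c['frame'])
print([proj(c,p+R[:,0]*a).round(1).tolist() for a in(-.017,.017,.123)])
for n in('top','scene'):
    k=cam(n); np.save(n+'1.npy',k['frame'])
E
```

```text
t: 5.1
tool_pos: [0.4496, 0.2607, 0.129]
orientation: [1.051, 1.305, -1.051]
force: [0.6, 0.3, 0.3]
opening: 0.0295
t: 5.3
tool_pos: [0.4495, 0.2607, 0.129]
orientation: [1.051, 1.305, -1.051]
force: [0.7, 0.4, 0.0]
opening: 0.0295
t: 6.0
tool_pos: [0.4477, 0.2595, 0.3091]
orientation: [1.046, 1.308, -1.056]
force: [0.9, -0.0, -0.6]
opening: 0.0297
6.0 [0.44767799 0.25949396 0.30907421] [[-0.0079, 0.9772, 0.2121], [-0.001, 0.2121, -0.9773], [-1.0, -0.008, -0.0007]] [ 0.85456424 -0.00099108 -0.61225876] [ 0.02732889 -0.06384151  0.01438964] 0.029717252395418448 [ 0.42455971 -0.10590947  1.59389219  0.00236442  1.66125817  1.7818672 ]
[[256.1, 283.4], [256.6, 250.3], [257.3, 196.5]]
```

```bash
python3 -m inch '[[[0,-0.004,0.02,0,-0.0007,0.008,0.1],[0,-0.008,0.039,0,0,0,0.1],[0,-0.008,0.039,0,0,0,0.1],[0,-0.008,0.039,0,0,0,0.1],[0,-0.008,0.039,0,0,0,0.1],[0,-0.008,0.039,0,0,0,0.1],[0,-0.008,0.039,0,0,0,0.1],[0,-0.008,0.039,0,0,0,0.1],[0,-0.004,0.016,0,0,0,0.1],[0,0,0,0,0,0,0.1]]]'
python3 - <<'E'
from h import *
s,p,R=st(); c=cam('wrist');print(s['t'],p,R.round(4).tolist(),s['force'],s['wrist_torque'],s['opening'],s['q'])
cv2.imwrite('pics/w5.png',c['frame']); np.savez('w5.npz',**{k:v for k,v in c.items()},p=p,Rt=R)
print([proj(c,p+R[:,0]*a).round(1).tolist() for a in(-.017,.017,.123)],proj(c,(.453,-.16,.118)))
E
```

```text
t: 7.15
tool_pos: [0.4371, -0.068, 0.2777]
orientation: [1.023, 1.34, -1.082]
force: [-0.3, 0.7, -2.7]
opening: 0.0294
7.15 [ 0.43707193 -0.06800791  0.2777051 ] [[-0.0488, 0.9752, 0.2159], [-0.0053, 0.2159, -0.9764], [-0.9988, -0.0488, -0.0053]] [-0.25555761  0.66103479 -2.65117672] [ 0.04767515 -0.01763773 -0.06075368] 0.029423059856217616 [-0.2560046  -0.2717572   1.79626485 -0.01760135  1.662963    1.09584111]
[[256.0, 283.4], [256.5, 250.3], [257.3, 196.5]] [358.68846758 182.40353097]
```

View pics/w5.png

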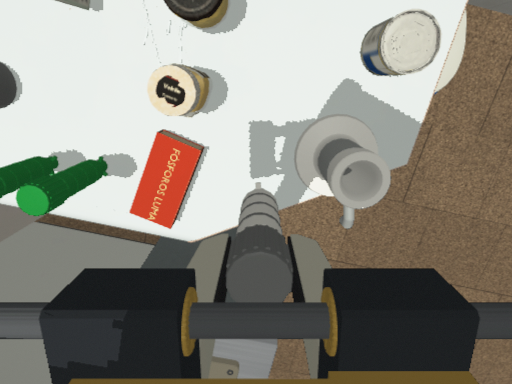

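The tower's mouth shows at about (358,180) and the held cartridge's foot at (258,188). The tool has tilted 2.8 degrees in transit, so I'll level it, raise, then measure.

```bash
python3 -m inch '[[[-0.01,0,0,0,-0.003,0.025,0.1],[-0.01,0,0,0,-0.0024,0.024,0.1],[-0.005,0,0,0,0,0,0.1],[0,0,0,0,0,0,0.1]]]'
cat >> h.py <<'E'
def level(R):
    x=R[:,0]; return (R.T@np.cross(x,[0,0,-1])).round(4)
def ell(m,u,v,lo,hi):
    out=[]
    for k in cv2.findContours(m,cv2.RETR_LIST,cv2.CHAIN_APPROX_NONE)[0]:
        if len(k)>20:
            e=cv2.fitEllipse(k)
            if np.hypot(e[0][0]-u,e[0][1]-v)<25 and lo<max(e[1])<hi: out.append(e)
    return out
E
python3 - <<'E'
from h import *
s,p,R=st(); c=cam('wrist');print(s['t'],p,R.round(4).tolist(),level(R),s['force'])
g=cv2.cvtColor(c['frame'],cv2.COLOR_BGR2GRAY); u,v=proj(c,(.453,-.16,.118)).round().astype(int); print(u,v)
for r in range(v-32,v+36,4): print(r,g[r,u-40:u+44:4])
for th in (170,190,205):
    for e in ell((g>th).astype(np.uint8),u,v,25,110): print(th,e,plane(c,*e[0],.118))
cv2.imwrite('pics/w6.png',cv2.resize(c['frame'][v-60:v+60,u-80:u+80],(800,600),interpolation=cv2.INTER_CUBIC))
E
```

```text
t: 7.6
tool_pos: [0.4371, -0.0636, 0.3028]
orientation: [1.047, 1.307, -1.042]
force: [1.3, 0.9, -1.4]
opening: 0.0295
7.6 [ 0.43708895 -0.06357374  0.30277278] [[0.0011, 0.9754, 0.2203], [0.003, 0.2203, -0.9754], [-1.0, 0.0018, -0.0027]] [ 0.     -0.0027 -0.0018] [ 1.31404299  0.92857492 -1.44544118]
355 186
154 [173 141 107  88  91  91  91  92  92 114 120 167 168 168 167 162 161 162
 162 161 162]
158 [146 122  86  88  90  91 131 133 135 154 162 166 163 156 168 162 161 162
 162 161 162]
162 [138  85  88  88  90 132 133 158 169 169 170 168 168 170 168 162 161 162
 162 162 161]
166 [131  84  85  89 128 130 166 169 170 158 135 132 140 169 168 168 161 161
 161 161 160]
170 [129  84  84 111 128 162 168 169 126 124 122 123 122 128 155 169 169 161
 162 161 160]
174 [134  84  85 125 140 169 169 130 130 128 125 124 123 123 131 164 167 160
 162 161 131]
178 [153  96  84 124 161 169 139  83  95 131 129 127 124 122 128 140 169 160
 108 100 108]
182 [167 140  84 123 168 169 129 134 135 133 131 129 127 126 128 139 169 166
  95  99  95]
186 [167 167 155 123 169 168 133 136 136 135 135 132 129 128 133 140 169 141
  99  93 103]
190 [167 167 165 140 167 169 140 136 137 136 135 134 132 132 139 161 168 109
 105  97 100]
194 [227 242 237 166 155 169 155 138 138 137 137 135 136 139 147 168 169 103
 107 105  99]
198 [212 242 242 241 226 170 169 150 143 142 141 142 145 148 168 170 102 104
 101 108 114]
202 [221 156 117 169 173 140 169 169 164 152 152 152 162 169 168 113  98 100
 103  99  99]
206 [118 106 102 109 105 107 122 169 169 168 169 168 168 169 105 100  98  92
  98 107  91]
210 [103 105 119 102 128 108 104 125 125 140 131 127 101  97  94  94 101  96
 107  98 102]
214 [104 101 108 113 109 109 116 161 187 125  92  98 102  96  92 104 102 105
  87  84  93]
218 [103 103 103 104 101 108  94 161 187 123 107  97  95 101 100 102  96  92
 101 101  95]
```

Run:
```python
from h import *
s,p,R=st()
for it in range(2):
    c=cam('wrist'); g=cv2.cvtColor(c['frame'],cv2.COLOR_BGR2GRAY)
    for th in (158,163,166):
        m=((g<th)).astype(np.uint8); n,l=cv2.connectedComponents(m,connectivity=4); k=(l==l[186,359]).astype(np.uint8)
        ct=max(cv2.findContours(k,cv2.RETR_EXTERNAL,cv2.CHAIN_APPROX_NONE)[0],key=len); e=cv2.fitEllipse(ct); a=plane(c,*e[0],.118); print(th,k.sum(),np.round(e[0],1),np.round(e[1],1),a.round(4),tool(R,a-p))
# cartridge body edges, by row
for r in range(184,236,4):
    x=np.nonzero(np.abs(np.diff(g[r,215:305].astype(int)))>25)[0]+215; print(r,x)
print(p,[ (a,proj(c,p+R[:,0]*a).round(1).tolist()) for a in(.019,.05,.099,.123)])
```

```text
158 1197 [356.6 184. ] [36.6 39.8] [ 0.4553 -0.1612  0.118 ] [ 0.1843 -0.004   0.0998]
163 1239 [356.6 184. ] [37.2 40.5] [ 0.4552 -0.1611  0.118 ] [ 0.1843 -0.0041  0.0997]
166 1267 [356.8 184.2] [37.6 41. ] [ 0.4552 -0.1614  0.118 ] [ 0.1843 -0.0042  0.0999]
158 1199 [356.8 183.7] [36.6 39.9] [ 0.4554 -0.1612  0.118 ] [ 0.1843 -0.0039  0.0998]
163 1242 [356.8 183.9] [37.3 40.5] [ 0.4552 -0.1612  0.118 ] [ 0.1843 -0.0041  0.0998]
166 1271 [356.9 183.9] [37.6 41.1] [ 0.4552 -0.1613  0.118 ] [ 0.1843 -0.0042  0.0999]
184 [252 253 274 284 285]
188 [254 263 285 286]
192 [247 248 269 270 285]
196 [244 245 247 270 273 282 283]
200 [242 243 275 280]
204 [240 241 276 278]
208 [239 240 274 277]
212 [239 240 278]
216 [238 239 245 272]
220 [237 238 240 242 274 276]
224 [237 238 277 278 279]
228 [236 237 244 273]
232 [234 235 236 278]
[ 0.43709647 -0.06355165  0.30255664] [(0.019, [256.4, 248.9]), (0.05, [256.7, 228.0]), (0.099, [257.1, 204.9]), (0.123, [257.2, 196.4])]
```

View pics/w6.png

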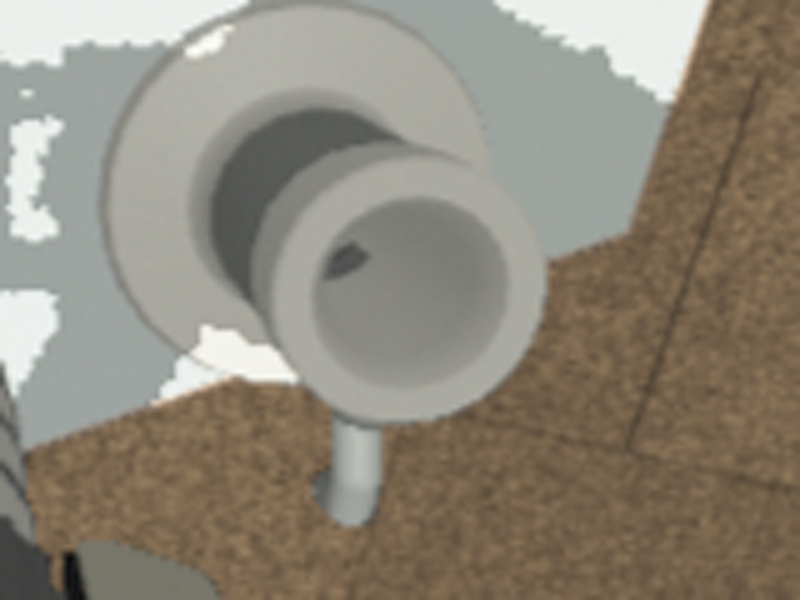

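The mouth is a clean ellipse at (357,184), with no look-alike near it, so the axis is at about (0.454,-0.160) after the camera-to-jaw correction.

```bash
python3 -m inch '[[[0,-0.001,0.02,0,-0.0027,-0.0018,0.1],[0,-0.001,0.022,0,0,0,0.1],[0.002,-0.001,0.022,0,0,0,0.1],[0.005,-0.001,0.02,0,0,0,0.1],[0.01,-0.0007,0.014,0,0,0,0.1],[0,0,0,0,0,0,0.1]]]'
python3 - <<'E'
from h import *
s,p,R=st(); print(p,level(R),s['force'],s['q'][5]); d=np.array([.4541,-.1602,.265])-p; print(tool(R,d))
E
```

```text
t: 8.35
tool_pos: [0.4545, -0.162, 0.2817]
orientation: [1.041, 1.312, -1.043]
force: [0.9, 0.4, -1.8]
opening: 0.0294
[ 0.45451882 -0.16197671  0.28166651] [-0.     -0.0024  0.0041] [ 0.85861324  0.350961   -1.75061325] 0.8967345090586667
[ 0.0167  0.0001 -0.0018]
```

```bash
python3 -m inch '[[[0.01,0,-0.001,0,-0.0024,0.0041,0.1],[0.012,0,-0.0008,0,0,0,0.1],[0.012,0,0,0,0,0,0.1],[0,0,0,0,0,0,0.1]]]'
python3 - <<'E'
from h import *
s,p,R=st(); print(p,level(R),s['force'],s['q'][5]); d=np.array([.4541,-.1602,.235])-p; print(tool(R,d))
E
```

```text
t: 8.75
tool_pos: [0.4534, -0.1577, 0.2435]
orientation: [1.041, 1.31, -1.04]
force: [-0.0, 0.5, -1.5]
opening: 0.0298
[ 0.45340979 -0.15768369  0.24351039] [-0.     -0.0022  0.001 ] [-0.03349103  0.51906409 -1.48797406] 0.9013101745518903
[0.0085 0.0001 0.0026]
```

```bash
python3 -m inch '[[[0.002,0,0.002,0,-0.0022,0.001,0.1],[0.006,0,0.0004,0,0,0,0.1],[0,0,0,0,0,0,0.1]]]'
python3 - <<'E'
from h import *
s,p,R=st(); print(p,level(R),s['force'],s['wrist_torque']); d=np.array([.4541,-.1602,.225])-p; print(tool(R,d))
E
```

```text
t: 9.05
tool_pos: [0.454, -0.1593, 0.2349]
orientation: [1.039, 1.308, -1.039]
force: [-0.0, 0.2, -1.2]
opening: 0.0293
[ 0.45403213 -0.15931587  0.2349345 ] [-0.      0.0002 -0.0003] [-0.03094447  0.21583685 -1.17986459] [0.03940133 0.07069547 0.03497347]
[ 0.0099 -0.0001  0.0009]
```

```bash
python3 -m inch '[[[0.005,0,0.0008,0,0,0,0.1],[0.005,0,0,0,0,0,0.1],[0,0,0,0,0,0,0.1]]]'
python3 -m inch '[[[0.004,0,0,0,0,0,0.1],[0.004,0,0,0,0,0,0.1],[0,0,0,0,0,0,0.1]]]'
python3 - <<'E'
from h import *
s,p,R=st(); print(p,level(R),s['force'],s['wrist_torque']); d=np.array([.4541,-.1602,.2])-p; print(tool(R,d))
E
```

```text
t: 9.35
tool_pos: [0.4547, -0.1604, 0.2248]
orientation: [1.039, 1.307, -1.039]
force: [-0.8, -0.2, -1.4]
opening: 0.03
t: 9.65
tool_pos: [0.4548, -0.1606, 0.2163]
orientation: [1.04, 1.307, -1.039]
force: [-0.4, 0.4, -1.1]
opening: 0.0297
[ 0.45475394 -0.16055051  0.21626864] [ 0.      0.0012 -0.0016] [-0.39024764  0.39839593 -1.10018258] [0.01713606 0.02467923 0.00552053]
[ 0.0163 -0.0006 -0.0005]
```

No contact force so far and the lugs are in the bore. I'll lower on.

```bash
python3 -m inch '[[[0.005,-0.0006,-0.0005,0,0.0012,-0.0016,0.1],[0.006,0,0,0,0,0,0.1],[0.006,0,0,0,0,0,0.1],[0,0,0,0,0,0,0.1]]]'
python3 - <<'E'
from h import *
s,p,R=st(); print(p,level(R),s['force'],s['wrist_torque']); d=np.array([.4541,-.1602,.18])-p; print(tool(R,d))
E
```

```text
t: 10.05
tool_pos: [0.4539, -0.1602, 0.1976]
orientation: [1.039, 1.309, -1.04]
force: [0.6, 0.8, -1.6]
opening: 0.0295
[ 0.4539184  -0.16015872  0.19762255] [-0.     -0.0001  0.0003] [ 0.57412949  0.80920443 -1.6023739 ] [-0.03938607  0.00171827 -0.01542463]
[0.0176 0.0002 0.0001]
```

```bash
python3 -m inch '[[[0.006,0,0,0,0,0,0.1],[0.006,0,0,0,0,0,0.1],[0.006,0,0,0,0,0,0.1],[0,0,0,0,0,0,0.1]]]'
python3 - <<'E'
from h import *
s,p,R=st(); print(p,level(R),s['force'],s['wrist_torque']); d=np.array([.4541,-.1602,.165])-p; print(tool(R,d))
E
```

```text
t: 10.45
tool_pos: [0.4538, -0.1601, 0.1777]
orientation: [1.039, 1.309, -1.04]
force: [-0.4, -0.1, -1.5]
opening: 0.0295
[ 0.45377603 -0.16006264  0.17772399] [-0.     -0.0004  0.0006] [-0.38433282 -0.09163224 -1.47788957] [ 0.01386994  0.03390617 -0.01569646]
[0.0127 0.0003 0.0002]
```

```bash
python3 -m inch '[[[0.005,0,0,0,0,0,0.1],[0.005,0,0,0,0,0,0.1],[0.004,0,0,0,0,0,0.1],[0,0,0,0,0,0,0.1]]]'
python3 -m inch '[[[0.002,0,0,0,0,0,0.1],[0.001,0,0,0,0,0,0.1],[0,0,0,0,0,0,0.1]]]'
python3 -m inch '[[[0.001,0,0,0,0,0,0.1],[0.001,0,0,0,0,0,0.1],[0,0,0,0,0,0,0.1]]]'
```

```text
t: 10.85
tool_pos: [0.4538, -0.1601, 0.1625]
orientation: [1.039, 1.309, -1.04]
force: [-0.0, -1.5, -1.1]
opening: 0.0298
t: 11.15
tool_pos: [0.454, -0.1602, 0.1595]
orientation: [1.039, 1.309, -1.04]
force: [0.3, 0.5, -1.4]
opening: 0.0299
t: 11.45
tool_pos: [0.4542, -0.1603, 0.1577]
orientation: [1.039, 1.308, -1.039]
force: [0.0, -1.2, -0.6]
opening: 0.0294
```

```bash
python3 -m inch '[[[0.001,0,0,0,0,0,0.1],[0.001,0,0,0,0,0,0.1],[0,0,0,0,0,0,0.1]]]'
python3 -m inch '[[[0.001,0,0,0,0,0,0.1],[0.0005,0,0,0,0,0,0.1],[0,0,0,0,0,0,0.1]]]'
python3 -m inch '[[[0.0005,0,0,0,0,0,0.1],[0.0005,0,0,0,0,0,0.1],[0,0,0,0,0,0,0.1]]]'
```

```text
t: 11.75
tool_pos: [0.4543, -0.1603, 0.1557]
orientation: [1.039, 1.308, -1.039]
force: [0.3, -0.0, -2.0]
opening: 0.0297
t: 12.05
tool_pos: [0.4543, -0.1603, 0.154]
orientation: [1.039, 1.308, -1.039]
force: [0.2, 0.0, -1.1]
opening: 0.0295
t: 12.35
tool_pos: [0.4543, -0.1603, 0.153]
orientation: [1.039, 1.308, -1.039]
force: [0.5, 0.5, -2.0]
opening: 0.0297
```

```bash
python3 -m inch '[[[0.0005,0,0,0,0,0,0.1],[0.0005,0,0,0,0,0,0.1],[0,0,0,0,0,0,0.1]]]'
python3 -m inch '[[[0.0005,0,0,0,0,0,0.1],[0.0005,0,0,0,0,0,0.1],[0,0,0,0,0,0,0.1]]]'
```

```text
t: 12.65
tool_pos: [0.4542, -0.1603, 0.1519]
orientation: [1.039, 1.308, -1.039]
force: [-0.7, 0.5, -1.8]
opening: 0.0295
t: 12.95
tool_pos: [0.4542, -0.1602, 0.1508]
orientation: [1.039, 1.308, -1.039]
force: [0.2, -0.1, -0.3]
opening: 0.0293
```

Run:
```python
from h import *
F=[]; 
for i in range(6):
    cam('wrist'); s,p,R=st(); F.append(s['force'])
print(np.round(F,2),p,s['wrist_torque'],level(R))
```

```text
[[-0.14  0.15 -1.86]
 [-0.51  0.05 -1.01]
 [-0.97  0.23 -0.42]
 [-0.23  0.92 -1.28]
 [-0.22  0.85 -1.11]
 [ 0.04 -0.25 -2.25]] [ 0.45421322 -0.16026342  0.15091779] [ 0.03995482  0.05653202 -0.01399601] [-0.      0.0003 -0.0003]
```

```bash
python3 -m inch '[[[0.0005,0,0,0,0,0,0.1],[0.0005,0,0,0,0,0,0.1],[0,0,0,0,0,0,0.1]]]'
python3 -m inch '[[[0.0005,0,0,0,0,0,0.1],[0.0005,0,0,0,0,0,0.1],[0,0,0,0,0,0,0.1]]]'
python3 -m inch '[[[0.0005,0,0,0,0,0,0.1],[0.0005,0,0,0,0,0,0.1],[0,0,0,0,0,0,0.1]]]'
```

```text
t: 13.55
tool_pos: [0.4542, -0.1603, 0.1499]
orientation: [1.039, 1.308, -1.039]
force: [0.2, 0.2, -1.1]
opening: 0.0295
t: 13.85
tool_pos: [0.4542, -0.1602, 0.1488]
orientation: [1.039, 1.308, -1.039]
force: [0.1, 0.1, -1.0]
opening: 0.0296
t: 14.15
tool_pos: [0.4543, -0.1603, 0.1477]
orientation: [1.039, 1.308, -1.039]
force: [-0.3, 0.5, -1.3]
opening: 0.0296
```

```bash
python3 -m inch '[[[0.0005,0,0,0,0,0,0.1],[0.0005,0,0,0,0,0,0.1],[0,0,0,0,0,0,0.1]]]'
python3 -m inch '[[[0.0005,0,0,0,0,0,0.1],[0.0005,0,0,0,0,0,0.1],[0,0,0,0,0,0,0.1]]]'
python3 - <<'E'
from h import *
F=[]; 
for i in range(5):
    cam('wrist'); s,p,R=st(); F.append(s['force'])
print(np.round(F,2),p,s['wrist_torque'],level(R))
E
```

```text
t: 14.45
tool_pos: [0.4543, -0.1603, 0.1468]
orientation: [1.039, 1.308, -1.039]
force: [0.1, -0.1, -0.3]
opening: 0.0294
t: 14.75
tool_pos: [0.4545, -0.1603, 0.146]
orientation: [1.04, 1.308, -1.039]
force: [-0.5, 0.2, -0.1]
opening: 0.0298
[[-1.8   1.45  1.2 ]
 [-1.84 -0.11 -0.53]
 [-1.64  0.32  0.7 ]
 [-0.51  0.55  0.67]
 [-1.65  0.3   0.65]] [ 0.45445409 -0.16027948  0.14602631] [ 0.20088434  0.24016476 -0.01711696] [ 0.      0.0005 -0.0008]
```

The force rises only from TCP z≈0.147, softly at about 1.6 N/mm. That is the valve, 6.5 mm below the expected ledge contact, so the lugs have already dropped through a gap. Next I press it about 3 mm down.

```bash
python3 -m inch '[[[0.0007,0,0,0,0,0,0.1],[0.0007,0,0,0,0,0,0.1],[0.0007,0,0,0,0,0,0.1],[0,0,0,0,0,0,0.1]]]'
python3 - <<'E'
from h import *
F=[]; 
for i in range(5):
    cam('wrist'); s,p,R=st(); F.append(s['force'])
print(np.mean(F,0).round(2),p,s['wrist_torque'],level(R),s['q'][5],s['orientation'])
E
```

```text
t: 15.4
tool_pos: [0.4547, -0.1603, 0.1444]
orientation: [1.04, 1.307, -1.039]
force: [-1.0, 0.4, 2.6]
opening: 0.0298
[-1.22  1.36  3.45] [ 0.45470391 -0.16031071  0.14440724] [0.26142373 0.44156601 0.02290758] [-0.      0.0008 -0.0014] 0.8969140742512043 [ 1.03959638  1.30703811 -1.03866229]
```

```bash
python3 -m inch '[[[0.0004,-0.0004,0,0.08,0,0,0.1],[0.0002,0,0,0.08,0,0,0.1],[0,0,0,0,0,0,0.1]]]'
python3 - <<'E'
from h import *
cam('wrist');s,p,R=st(); print(p,np.round(s['force'],1),np.round(s['wrist_torque'],2),level(R),s['q'][5])
E
```

```text
t: 15.95
tool_pos: [0.455, -0.1608, 0.1444]
orientation: [1.163, 1.235, -1.161]
force: [-1.5, 1.0, 3.0]
opening: 0.0295
[ 0.45500757 -0.16076456  0.14441146] [-1.6  0.4  2.9] [ 0.16  0.31 -0.01] [-0.      0.0016 -0.0032] 1.0586700866939334
```

```bash
cat >> h.py <<'E'
def rep():
    F=[]
    for i in range(3): cam('wrist'); s,p,R=st(); F.append(np.r_[s['force'],s['wrist_torque']])
    print(p.round(4),np.mean(F,0).round(2),'lev',level(R),'q6',round(s['q'][5],3),'corr',tool(R,np.array([.4543,-.1603,p[2]])-p),'yaw',round(np.degrees(np.arctan2(-R[0,2],-R[1,2])),1))
E
python3 -c "from h import *;rep()"
python3 -m inch '[[[0.0003,-0.0009,0,0.1,0.0016,-0.0032,0.1],[0.0003,0,0,0.1,0,0,0.1],[0,0,0,0,0,0,0.1]]]'
python3 -c "from h import *;rep()"
```

```text
[ 0.4549 -0.1607  0.1443] [-1.03  0.54  3.34  0.2   0.29  0.02] lev [-0.      0.0015 -0.003 ] q6 1.058 corr [-0.     -0.0006 -0.0005] yaw -3.8
t: 16.45
tool_pos: [0.4549, -0.1612, 0.1442]
orientation: [1.309, 1.14, -1.307]
force: [-0.7, -0.5, 3.3]
opening: 0.0296
[ 0.4548 -0.1612  0.1442] [-0.45  0.    2.89  0.11  0.2   0.03] lev [ 0.      0.0005 -0.0018] q6 1.255 corr [-0.     -0.0006 -0.0008] yaw 7.5
```

```bash
python3 -m inch '[[[0.0006,-0.0006,-0.0006,0.1,0.0005,-0.0018,0.1],[0.0006,0,-0.0002,0.1,0,0,0.1],[0.0002,0,0,0,0,0,0.1]]]'
python3 -c "from h import *;rep()"
```

```text
t: 16.9
tool_pos: [0.455, -0.1609, 0.1435]
orientation: [1.448, 1.033, -1.447]
force: [-0.1, 0.5, 4.3]
opening: 0.0294
[ 0.4549 -0.1609  0.1435] [-1.13  0.56  4.5   0.17  0.24 -0.02] lev [ 0.      0.0006 -0.0019] q6 1.452 corr [-0.     -0.0008 -0.0003] yaw 18.7
```

```bash
python3 -m inch '[[[0.0006,-0.0006,-0.0003,0.1,0.0006,-0.0019,0.1],[0.0005,0,-0.0002,0.1,0,0,0.1],[0.0002,0,0,0,0,0,0.1]]]'
python3 -c "from h import *;rep()"
```

```text
t: 17.35
tool_pos: [0.4552, -0.1607, 0.143]
orientation: [1.585, 0.911, -1.584]
force: [-1.3, 0.8, 4.1]
opening: 0.0296
[ 0.4551 -0.1607  0.1429] [-1.22  0.93  4.88  0.14  0.24 -0.06] lev [-0.      0.0002 -0.0018] q6 1.648 corr [-0.     -0.0009  0.    ] yaw 29.9
```

```bash
python3 -m inch '[[[0.0004,-0.0006,0,0.1,0,-0.0018,0.1],[0.0003,-0.0003,0,0.1,0,0,0.1],[0,0,0,0,0,0,0.1]]]'
python3 -c "from h import *;rep()"
```

```text
t: 17.8
tool_pos: [0.455, -0.1607, 0.143]
orientation: [1.718, 0.775, -1.716]
force: [-0.4, -0.7, 2.5]
opening: 0.0298
[ 0.455  -0.1607  0.143 ] [-1.11 -0.01  4.1   0.09  0.14 -0.02] lev [-0.     -0.0003 -0.0018] q6 1.843 corr [-0.     -0.0008  0.0002] yaw 41.1
```

```bash
python3 -m inch '[[[0.0003,-0.0005,0,0.1,0,-0.0018,0.1],[0.0002,-0.0003,0,0.1,0,0,0.1],[0,0,0,0,0,0,0.1]]]'
python3 -c "from h import *;rep()"
```

```text
t: 18.25
tool_pos: [0.455, -0.1605, 0.143]
orientation: [1.845, 0.626, -1.842]
force: [0.7, -0.8, 2.6]
opening: 0.0296
[ 0.455  -0.1605  0.143 ] [ 0.2  -0.52  3.92  0.08  0.07 -0.01] lev [ 0.     -0.0008 -0.0014] q6 2.037 corr [-0.     -0.0006  0.0004] yaw 52.3
```

```bash
python3 -m inch '[[[-0.0007,-0.0003,0,0,0,0,0.1],[0,0,0,0,0,0,0.1]]]'
python3 -c "from h import *;rep()"
python3 -m inch '[[[-0.0005,0,0,0,0,0,0.1],[0,0,0,0,0,0,0.1]]]'
python3 -c "from h import *;rep()"
```

```text
t: 18.6
tool_pos: [0.4546, -0.1602, 0.143]
orientation: [1.84, 0.632, -1.838]
force: [0.5, -0.8, 2.9]
opening: 0.0298
[ 0.4546 -0.1602  0.1431] [ 0.6  -1.01  1.01 -0.11 -0.33 -0.03] lev [ 0.     -0.0007 -0.001 ] q6 2.035 corr [-0.     -0.0001  0.0003] yaw 52.1
t: 18.95
tool_pos: [0.4545, -0.1601, 0.143]
orientation: [1.841, 0.632, -1.839]
force: [2.1, -2.4, 0.9]
opening: 0.0296
[ 0.4545 -0.1601  0.1431] [ 2.3  -0.66 -0.65 -0.18 -0.52 -0.02] lev [ 0.     -0.0006 -0.0006] q6 2.034 corr [-0.      0.0001  0.0003] yaw 52.1
```

The height holds at 0.143 while the vertical force falls from 3.9 to -0.6 N on lifting, so the ledges hold it: it is locked at 65 degrees. Letting go.

```bash
python3 -m inch '[[[0.0002,0,0,0,0,0,0.4],[0,0,0,0,0,0,0.5],[0,0,0,0,0,0,0.6],[0,0,0,0,0,0,0.6],[0,0,0,0,0,0,0.6],[0,0,0,0,0,0,0.6]]]' 10
python3 -c "from h import *;rep()"
```

```text
t: 19.7
tool_pos: [0.453, -0.1592, 0.1419]
orientation: [1.839, 0.635, -1.843]
force: [-0.1, 0.4, -0.1]
opening: 0.0558
[ 0.4531 -0.1592  0.142 ] [ 0.    0.1  -0.5   0.1   0.01  0.02] lev [-0.     0.001  0.003] q6 2.034 corr [-0.      0.0016 -0.0003] yaw 52.1
```

Fully free. I'll raise clear and look.

```bash
python3 -m inch '[[[-0.01,0,0,0,0,0,0.6],[-0.02,0,0,0,0,0,0.6],[-0.03,0,0,0,0,0,0.6],[-0.04,0,0,0,0,0,0.6],[-0.04,0,0,0,0,0,0.6],[-0.04,0,0,0,0,0,0.6],[0,0,0,0,0,0,0.6]]]'
python3 - <<'E'
from h import *
s,p,R=st(); print(p,s['force'],s['t'],s['q'])
w=cam('wrist'); S=cam('scene'); t=cam('top')
u,v=proj(S,(.4543,-.1603,.1)).astype(int); a=S['frame'][v-45:v+45,u-60:u+60]
b=cv2.resize(t['frame'],(400,300)); 
im=np.vstack([np.hstack([cv2.resize(a,(400,300),interpolation=cv2.INTER_CUBIC),cv2.resize(w['frame'],(400,300))]),np.hstack([b,cv2.resize(S['frame'],(400,300))])])
cv2.imwrite('pics/fin.png',im)
d=np.load('top0.npy'); 
for z in(.146,.154,.160,.166): print(z,proj(S,(.4543,-.1603,z))-[u-60,v-45])
E
```

```text
t: 20.55
tool_pos: [0.4521, -0.1589, 0.3318]
orientation: [1.838, 0.636, -1.844]
force: [0.1, 0.1, -0.8]
opening: 0.0559
[ 0.45205991 -0.15886317  0.3318246 ] [ 0.1203557   0.09423144 -0.84211136] 20.55 [-4.45304794e-01 -2.14382377e-01  1.65002758e+00  4.10060476e-04
  1.71073954e+00  2.03408408e+00]
0.146 [61.97440269 35.70228976]
0.154 [62.27981905 33.86614187]
0.16 [62.51127218 32.47465729]
0.166 [62.74480529 31.07066791]
```

View pics/fin.png

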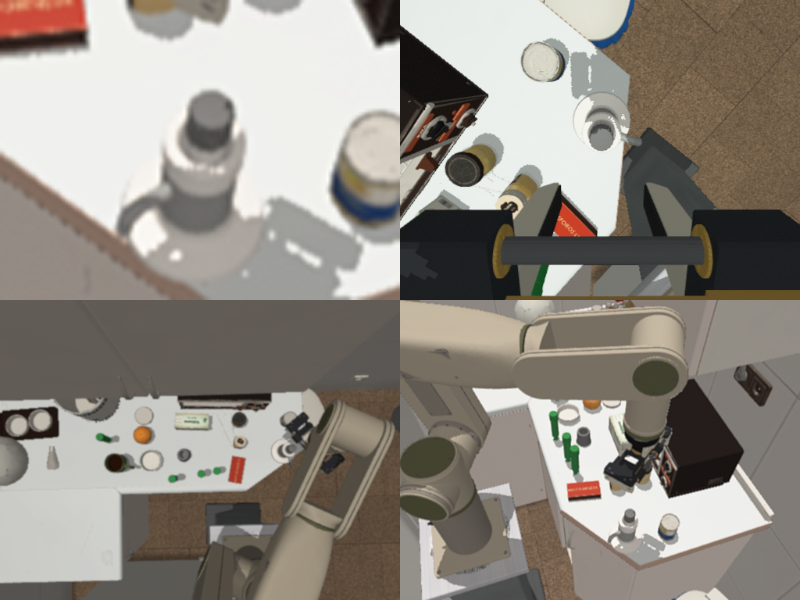

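The knob sits upright in the mouth at crop px (211,103), which predicts z≈0.16. The bystanders look unmoved. I'll run a quick difference check on the top view, then hand in.

Run:
```python
from h import *
t=cam('top'); a=np.load('top0.npy').astype(int); d=(np.abs(t['frame'].astype(int)-a).max(2)>40).astype(np.uint8)
n,l,stt,ce=cv2.connectedComponentsWithStats(d)
for i in range(1,n):
    if stt[i,4]>15: print(stt[i]/.64)
s,p,R=st(); print(s['t'],s['force'],s['dq']); print(workorder.close_job())
```

```text
[ 575.      204.6875  192.1875  250.     7062.5   ]
[ 564.0625  209.375   101.5625  109.375  2603.125 ]
[ 668.75    245.3125  118.75    229.6875 2260.9375]
[571.875  293.75     7.8125  10.9375  29.6875]
[665.625  293.75    17.1875   9.375   26.5625]
[382.8125 300.       6.25    10.9375  25.    ]
[640.625  306.25    48.4375  40.625  607.8125]
[ 510.9375  435.9375  154.6875  164.0625 5178.125 ]
[ 459.375   448.4375   96.875    40.625  1418.75  ]
[ 396.875   451.5625  121.875   148.4375 4414.0625]
[487.5    493.75    35.9375  25.     226.5625]
[475.     501.5625  14.0625   7.8125  35.9375]
[496.875  537.5     14.0625  14.0625  85.9375]
[ 635.9375  542.1875  164.0625   57.8125 3843.75  ]
[646.875  556.25     9.375   14.0625  40.625 ]
20.75 [ 0.07479084 -0.2752833  -1.15711686] [-0.00059172  0.01093283  0.02058036  0.00082413 -0.00085434 -0.00086614]
the job is handed in; nothing more can be done
None
```

The cartridge is screwed fully home in the water filter and released, and the job was handed in at 20.8 s. No verdict was reported.

**Insertion:** I took the grey cartridge from its stand and lowered it into the bore without meeting the ledges. By luck the lugs came down over a gap, so no turning search was needed. The soft rise on the valve, about 1.6–1.8 N/mm from the expected height, showed it had dropped through. I pressed it about 3 mm, then turned it 65° clockwise while easing it down to the home height. Readings stayed at about 5 N (roughly 6 N with the cartridge's weight added) and 0.06 N m about the turning axis.

**Last checks:**
- **Locked:** a gentle lift unloaded the hand from about +3.9 to −0.6 N with no rise in height, so the ledges hold it. The tool height puts the cartridge's origin at about 20 mm, which is home.
- **Final picture:** the knob stands upright in the mouth, within about 1.5 px of the predicted spot. That is only good to about 6 mm in height, so "home" rests mainly on the lift test and the tool height.
- **Bystanders:** the before/after top view changed only at the stand, the filter and the arm. The arm hid the area around the tin, so the top view could not check the tin; it looked unmoved in the wrist and scene pictures.

The tool tilted by up to 2.8° in transit, and I levelled it before inserting. No check failed.

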